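Offer up the clay box lid for its hinge pin

TASK

Take the hinged lid of the fired clay box out of the rack and offer it up to the box standing open: upright behind the box, inner face (the one with ribs) towards the box, its knuckle in the gap between the box's two knuckles with the holes in line, so that a colleague could slide the brass pin straight through. The clay is brittle, so grip lightly and do not knock it; leave the box and everything else where they are. Finish still holding the lid there, steady in the gripper and carried by it alone, not resting on the box.

Things in the scene. Friction and masses are not known exactly. Their poses are not given: they have to be found in the camera images.
- lid_centre (a point): centre of the lid's slab, fired terracotta clay: 130 wide (y), 104 high (z), 9 thick (x). Stands on edge in a rack slot, knuckle down, loose by 2.5 each way; lift 75 straight up to clear the rack. Outer face (+x) has two white stripes; inner face (-x) two ribs 6 proud at y = +-50.5. Lid 0.27 kg +-20%. Brittle: cracks if squeezed over 75 N or knocked over 15 N. z up at start and in use
- lid_knuckle (a point): middle of the hole in the lid's one knuckle, 67 below lid_centre (-z) and in the plane of the inner face (4.5 to -x). Knuckle: tube 24 across, 34 long along y, hole 10, joined to the slab by a web as wide, so that 3 of space stay between the slab's lower edge and the box's knuckles. Axes as the lid's
- lid_left (a point): mouth of the lid knuckle's hole at its +y end, 17 from lid_knuckle
- lid_right (a point): mouth of the lid knuckle's hole at its -y end, 17 from lid_knuckle
- hinge (a point): midpoint of the box's hinge line (along y), where the lid knuckle's middle belongs: in the 40 wide gap between the box's two knuckles (24 across, 24 long, hole 10). Gap open above, behind and below: nothing carries the lid at the right height. Box wall 16 to -x. x points away from the box, z up; with the lid standing open, its x, y, z run the same way as these and its inner face looks over the box
- box: open terracotta clay box, 100 deep (x), 130 wide (y), 75 high, walls 8, 1.3 kg, loose on a round plaster bat 220 across, 15 thick. Hinge at its +x side, 66 from the middle, level with the rim. A 5 brass pin already pushed into its -y knuckle sticks out 70 to that side, not into the gap. Origin under the box's middle
- rack: wooden ware rack, 190 (x) by 166 (y), fixed. Base board 12 thick; an end board 85 high at each y end, with upright battens that form three slots 14 wide, 55 apart along x, holding the side edges of slabs. Origin under its middle
- tile_a: white glazed tile with a blue stripe, 130 x 72 x 9, standing in another slot of the rack. Leave it alone
- tile_b: blue glazed tile with a white stripe, 130 x 72 x 9, standing in another slot of the rack. Leave it alone
- mug: white ceramic mug, 82 across, 95 high. Leave it alone
- jar: clear glaze jar with blue label and black cap, 66 across, 85 high. Leave it alone
- bowl: blue ceramic bowl, 140 across, 50 high. Leave it alone
- knife: wooden modelling knife lying flat, about 190 long, 16 wide, 9 high; its long axis is x. Leave it alone
There are look-alikes about, which are no part of the job. Leave any grey look-alike of the part that bears lid_centre alone. Leave any green look-alike of the box alone.

How it is judged:
By the outcome, as a careful person would: the job done as asked, in the order asked, and still so for the second after the job is handed in, while the arm keeps its last pose, push and grip.
It also fails if it takes over 42 s, if anything falls off the work surface, if the arm or the gripper's body presses on something with over 40 N, if the wrist force passes 120 N, or if a joint passes its speed limit or range.

ROBOT

A 7-joint arm with a two-finger parallel gripper is mounted at the origin on the work surface. World frame = base frame: x ahead of the robot, y to its left, z up, the work surface at z = 0. Lengths are in m, angles in rad, forces in N, time in s.
With the tool pointing down it reaches from about 0.4 to 0.875 m from the base axis. Payload 19.3 kg.
Tool frame: the origin (TCP) lies midway between the tips of the shut fingers; the grasp point (between the pads) lies 19 mm behind it; z points along the fingers, y is the line along which they close (so a half turn about z gives the same grasp; the last joint's range is limited). The gripper opens to 85 mm and grips with 20 to 120 N. Pads are 22 mm wide; open, the fingers measure 114 mm over their backs; the gripper's body (76 mm by 85 mm) begins 54 mm behind the grasp point. The pads swing forward as they close: fully open they stand 13 mm farther back than shut.
Start: joints at [-1.333, 0.521, -0.036, 1.599, 0.021, 1.021, -0.113], TCP at [0.189, 0.596, 0.202] pointing down, gripper open.
Joint ranges: [-2.91, 2.91], [-0.3, 2.13], [-1.5, 1.42], [0.17, 2.43], [-1.26, 4.41], [0.16, 1.93], [-2.52, 2.52]. Speed limits (rad/s): [1.89, 1.89, 2.39, 2.39, 3.01, 3.01, 3.01].

INTERFACE

Orientations are given as [roll, pitch, yaw] about the fixed x, y, z axes, in that order (R = Rz(yaw) Ry(pitch) Rx(roll)).
In Python, from workcell import bot gives the robot as it stands.
- The arm moves only by the tool move_arm, never from a script. Its argument "moves" is a list that holds one entry, the list of rows, each a list of 7 numbers: the opening, from 0 (shut) to 1 (fully open), then the shift along the tool's x, y, z in units of 1000 mm (1.0 is 1000 mm), then the turn, a rotation vector about the tool's x, y, z in units of 2 pi rad (1.0 is 2 pi rad). A call has 1 to 5 rows; each row is the pose to reach, as a shift and turn from the pose commanded when the call began, along the tool's axes at that moment, turning the shorter way round; what a row does not reach only later rows make up. A row lasts 1/10 s, in which the tool goes at most 50 mm and 8.59 degrees, less where a joint would pass 70% of its speed; a pose out of reach is approached as far as the arm can. A call with a number of a shift or a turn outside -1 to 1 is refused whole. A call with a gripper value outside its range is refused whole. The fingers move at their own pace and stop on an object; "force" is the grip in N (left out, the last holds). Time passes only in rows, so rows that repeat a pose let the fingers close. It gives the time, the measured TCP pose, the force, the opening and the grip force at its end, in the units of the state.
- bot.observe(): the state, without advancing time (a new reading comes with each control period).
- bot.grab_frame(name): name is "scene" or "side" or "wrist"; returns the picture (420x560x3 uint8, red, green, blue); there is no depth.
- bot.camera_params(name): a dict with "vertical_fov" (degrees; the focal length in pixels is half the picture's height over the tangent of half this angle, whatever the lens; pixels are square), "cx", "cy" (the principal point, pixels), "D" ([k1, k2, p1, p2, k3] as OpenCV has them; the pictures are not rectified), "R" (3x3) and "t" (3): a world point X has camera coordinates R X + t. Camera axes: x right, y down, z forward; pixel columns grow to the right and rows downward; lengths in m; the calibration is good to about 2 mm. A picture is of the moment at which its call begins: read the wrist's pose just before it. camera_params takes no time and is no camera call; for the wrist camera it gives the pose at the moment of the call.
- bot.job_done(): hands the job in; it is judged then, once.
The state is a dict: "clock": time; "qpos": joint angles; "qd": joint speeds; "joint_efforts": joint torques, N m; "position": TCP position; "tool_rot": TCP orientation; "force": force on the tool from outside, world axes, zero at the start; "moment": the same for the moment, N m; "grip_width": finger opening in m; "finger_force": force on a finger pad.
Only numpy, scipy, OpenCV 4.12 (cv2) and the standard library are available. Lean on these libraries where they do the work, as an engineer would, in place of code of your own. Each camera call takes 0.05 s, during which the arm holds its last target. There are 200 camera calls.

## Working session

There is one attempt and no reset: what is moved stays moved. The work goes in short steps, Python scripts to look and compute and a tool call to move; the robot and the scene stay as the last step left them, time stands still between calls to the robot, and variables do not carry over. Pictures are saved under pics/ and viewed, at most 10 in all, crops included, and the job is handed in when it is done.

Besides the shell and the picture viewer there is one more tool, called after "Call:" as a command line: name --argument value ..., lists and objects as JSON in quotes. move_arm: Moves the arm, as the interface text tells. Shifts and turns lie within -1 to 1; 1 stands for 1000 mm of shift or 2 pi rad of turn. Its arguments: {"type":"object","properties":{"moves":{"type":"array"},"force":{"type":"number"}},"required":["moves"]}

```bash
ls; mkdir -p pics; python3 - <<'E'
from workcell import bot
import cv2,numpy as np
np.set_printoptions(precision=4,suppress=True)
print(bot.observe())
for n in ["scene","side","wrist"]:
    p=bot.camera_params(n);print(n,p)
    im=bot.grab_frame(n);cv2.imwrite(f"pics/{n}0.png",im[:,:,::-1])
E
```

```text
pics
{'clock': 0.0, 'qpos': array([-1.3332,  0.522 , -0.0363,  1.6   ,  0.0212,  1.0211, -0.1128]), 'qd': array([-0.0003, -0.0018,  0.0026,  0.0025, -0.0006,  0.0015, -0.0004]), 'joint_efforts': array([ -0.0039, -92.7133,   1.9783, -36.9933,   0.0177,   0.0081,
         0.    ]), 'position': array([0.1893, 0.5953, 0.2012]), 'tool_rot': array([-3.1404,  0.0001,  2.8337]), 'force': array([ 0.0187, -0.1968, -0.0894]), 'moment': array([-0.0151,  0.0519, -0.014 ]), 'finger_force': 0.0, 'grip_width': 0.08512642536569767}
scene {'vertical_fov': 49.55061069061583, 'cx': 284.2859148119801, 'cy': 214.31039063506512, 'D': array([0.0007, 0.    , 0.    , 0.    , 0.    ]), 'R': array([[ 0.6604,  0.7508, -0.0137],
       [ 0.6214, -0.5566, -0.5515],
       [-0.4217,  0.3556, -0.8341]]), 't': array([-0.3128, -0.2643,  1.4078])}
side {'vertical_fov': 49.62646018777424, 'cx': 280.15400710298854, 'cy': 205.19074382413146, 'D': array([0.0148, 0.    , 0.    , 0.    , 0.    ]), 'R': array([[ 0.7429, -0.6692,  0.0176],
       [-0.4187, -0.4849, -0.7679],
       [ 0.5224,  0.5631, -0.6404]]), 't': array([-0.3415,  0.2566,  0.9627])}
wrist {'vertical_fov': 60.48462615612849, 'cx': 279.15642497522873, 'cy': 204.52382101553434, 'D': array([-0.0446,  0.    ,  0.    ,  0.    ,  0.    ]), 'R': array([[ 0.3029,  0.953 , -0.0008],
       [ 0.9163, -0.291 ,  0.2753],
       [ 0.2622, -0.0841, -0.9613]]), 't': array([-0.6256, -0.0358,  0.3792])}
```

View pics/scene0.png

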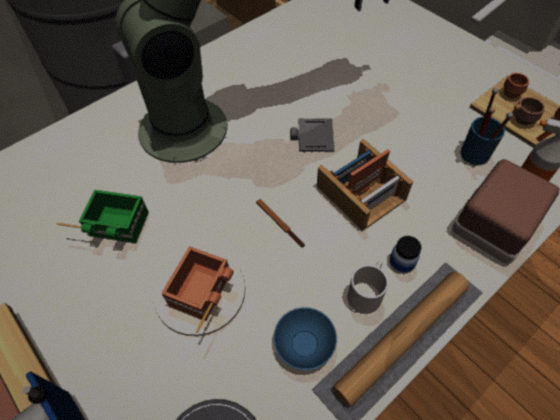

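View pics/side0.png

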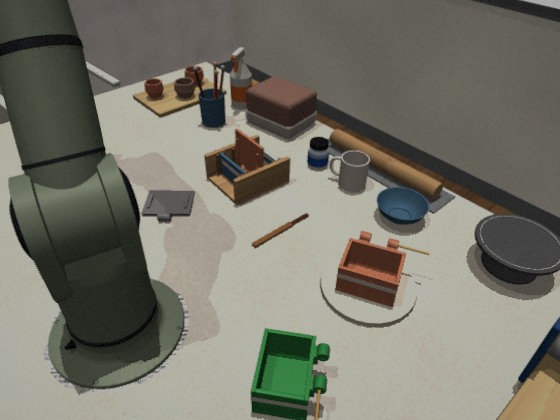

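The rack is at (363,183) in the scene view, with the red lid in its middle slot. The terracotta box is at (198,283), with its knuckles towards the rack side at (232,273) and (209,298). I'll enlarge both in both cameras.

```bash
cat > h.py <<'E'
import numpy as np,cv2
from workcell import bot
from scipy.spatial.transform import Rotation as Rt
from scipy.optimize import least_squares
np.set_printoptions(precision=4,suppress=True)
def K(p):
    f=210/np.tan(np.radians(p["vertical_fov"]/2)); return np.array([[f,0,p["cx"]],[0,f,p["cy"]],[0,0,1.]])
def proj(p,X):
    return cv2.projectPoints(np.array(X,float).reshape(-1,3),cv2.Rodrigues(p["R"])[0],p["t"],K(p),p["D"])[0][:,0]
def ray(p,uv):
    d=cv2.undistortPoints(np.array(uv,float).reshape(-1,1,2),K(p),p["D"])[:,0]
    d=np.c_[d,np.ones(len(d))]@p["R"]; return -p["R"].T@p["t"],d
def onz(p,uv,z):
    c,d=ray(p,uv); return c+d*((z-c[2])/d[:,2])[:,None]
def crop(im,x,y,w,h,s): return cv2.resize(im[y:y+h,x:x+w],None,fx=s,fy=s,interpolation=cv2.INTER_CUBIC)
E
python3 - <<'E'
from h import *
a=cv2.imread("pics/scene0.png");b=cv2.imread("pics/side0.png")
m=np.vstack([np.hstack([crop(a,150,243,100,75,4),crop(a,314,140,100,75,4)])
 ,np.hstack([crop(b,332,228,100,75,4),crop(b,200,128,100,75,4)])])
m=cv2.convertScaleAbs(m,alpha=1.5)
cv2.imwrite("pics/m1.png",m)
s=bot.camera_params("scene");d=bot.camera_params("side")
print(onz(s,[[363,190],[198,283]],[.05]*1+[.09]),onz(d,[[248,170],[370,265]],[.05,.09]))
E
```

```text
[[ 0.5532  0.2091  0.05  ]
 [ 0.5016 -0.2809  0.09  ]] [[ 0.5221  0.2104  0.05  ]
 [ 0.4653 -0.2834  0.09  ]]
```

View pics/m1.png

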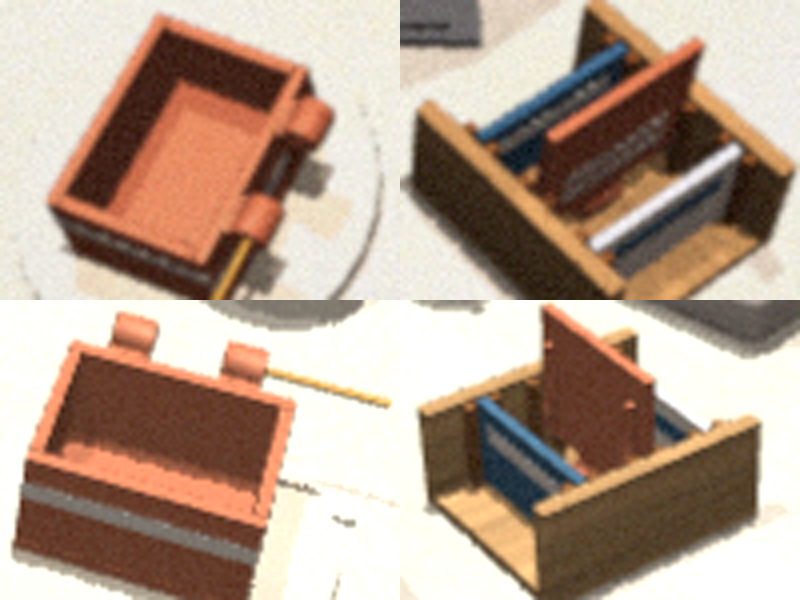

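```bash
cat >> h.py <<'E'
def fitpose(obs,x0,fixz=None):
    """obs: list of (campar, objpts, uv); pose x,y,z,yaw (z fixed if given)"""
    def X(v,P): 
        c,s=np.cos(v[3]),np.sin(v[3]); P=np.array(P,float)
        return np.c_[c*P[:,0]-s*P[:,1]+v[0],s*P[:,0]+c*P[:,1]+v[1],P[:,2]+v[2]]
    def r(v):
        v=np.array(v) if fixz is None else np.array([v[0],v[1],fixz,v[2]])
        return np.concatenate([(proj(p,X(v,P))-uv).ravel() for p,P,uv in obs])
    s=least_squares(r,x0,loss="soft_l1"); return s.x,s.fun if False else r(s.x).reshape(-1,2)
def unc(UV,x0,y0,s,ox=0,oy=0):
    return (np.array(UV,float)-[ox,oy]+.5)/s-.5+[x0,y0]
E
python3 - <<'E'
from h import *
s=bot.camera_params("scene");d=bot.camera_params("side")
print("cams",-s["R"].T@s["t"],-d["R"].T@d["t"])
rim=[[-.05,.065,.09],[.05,.065,.09],[.05,-.065,.09],[-.05,-.065,.09]]
us=unc([[162,17],[308,68],[205,262],[52,200]],150,243,4)
ud=unc([[30,160],[75,45],[293,103],[265,222]],332,228,4)
for o in ([(s,rim,us)],[(d,rim,ud)],[(s,rim,us),(d,rim,ud)]):
    v,r=fitpose(o,[.48,-.28,.3],0); print("box",v,np.abs(r).max(), "hinge",v[0]+.066*np.cos(v[2]),v[1]+.066*np.sin(v[2]))
# rack top outer corners z=.085 (boards 85 high) y+-83, x+-95
# scene: near board (-?) ends; lid top edge
for z in(.085,): 
  print("rack tops scene",onz(s,unc([[425,105],[620,292],[592,5],[790,170]],314,140,4,400,0),z))
  print("rack tops side",onz(d,unc([[422,110],[630,32],[540,210],[757,120]],200,128,4,400,0),z))
L=onz(s,unc([[550,138],[700,42]],314,140,4,400,0),.143);M=onz(d,unc([[546,4],[655,79]],200,128,4,400,0),.143)
for q in(L,M): print("lid top",q,np.linalg.norm(q[1]-q[0]),np.arctan2(*(q[1]-q[0])[1::-1]))
E
```

```text
cams [ 0.9644 -0.4129  1.0242] [-0.1418 -0.6462  0.8195]
box [ 0.4829 -0.2752  0.4598] 1.4648902355776272 hinge 0.5420362272256147 -0.2458657270269386
box [ 0.4813 -0.2779  0.4731] 1.8438573618431064 hinge 0.5400407435784169 -0.2478248662401612
box [ 0.4825 -0.2763  0.4675] 1.838773554845801 hinge 0.5414376001114455 -0.24651920807593905
rack tops scene [[0.4368 0.16   0.085 ]
 [0.625  0.1463 0.085 ]
 [0.4495 0.3072 0.085 ]
 [0.6334 0.2975 0.085 ]]
rack tops side [[0.4444 0.3096 0.085 ]
 [0.6279 0.2952 0.085 ]
 [0.435  0.1583 0.085 ]
 [0.62   0.1426 0.085 ]]
lid top [[0.5396 0.1636 0.143 ]
 [0.5491 0.2906 0.143 ]] 0.1274284788413092 1.4963205150673942
lid top [[0.5456 0.2901 0.143 ]
 [0.5408 0.1625 0.143 ]] 0.12766230215730248 -1.6079782118597197
```

```bash
cat >> h.py <<'E'
def go(p,yaw,cmd=None):
    o=bot.observe(); R0=Rt.from_euler("xyz",o["tool_rot"]); R1=Rt.from_euler("xyz",[np.pi,0,yaw])
    sh=R0.inv().apply(np.array(p)-o["position"]); tu=(R0.inv()*R1).as_rotvec()/(2*np.pi)
    print("t",o["clock"],"pos",o["position"],"rot",o["tool_rot"],"F",o["force"],"grip",o["grip_width"],o["finger_force"])
    print("ROW",np.round(sh,4),np.round(tu,4))
E
python3 - <<'E'
from h import *
go([.543,.227,.28],1.505)
w=bot.camera_params("wrist");c=-w["R"].T@w["t"];o=bot.observe();R0=Rt.from_euler("xyz",o["tool_rot"])
print("cam in tool",R0.inv().apply(c-o["position"]),(w["R"]@R0.as_matrix()))
E
```

```text
t 0.15 pos [0.1893 0.5953 0.2013] rot [-3.1407  0.0001  2.8338] F [-0.9158  0.745  -0.3422] grip 0.08522325201117169 0.0
ROW [-0.4487 -0.2439 -0.0784] [-0.0001  0.0001  0.2115]
cam in tool [ 0.0701  0.001  -0.1726] [[ 0.0001  1.     -0.0002]
 [-0.9614  0.0001 -0.2753]
 [-0.2753  0.0003  0.9614]]
```

Call:
move_arm --moves '[[[0.6,-0.449,-0.244,-0.078,0,0,0.2115],[0.6,-0.449,-0.244,-0.078,0,0,0.2115],[0.6,-0.449,-0.244,-0.078,0,0,0.2115],[0.6,-0.449,-0.244,-0.078,0,0,0.2115],[0.6,-0.449,-0.244,-0.078,0,0,0.2115]]]' --force 30

```text
clock: 0.65
position: [0.3616, 0.4157, 0.2398]
tool_rot: [-3.142, -0.0, 2.078]
force: [0.0, 0.6, 0.5]
grip_width: 0.0511
finger_force: 0.0
```

```bash
python3 -c "
from h import *
go([.543,.227,.28],1.505)"
```

```text
t 0.65 pos [0.3616 0.4157 0.2398] rot [-3.1416 -0.0001  2.0777] F [0.0038 0.5802 0.4953] grip 0.05113397464789578 0.0
ROW [-0.253   0.067  -0.0402] [-0.     -0.      0.0911]
```

Call:
move_arm --moves '[[[0.5,-0.253,0.067,-0.04,0,0,0.0911],[0.5,-0.253,0.067,-0.04,0,0,0.0911],[0.5,-0.253,0.067,-0.04,0,0,0.0911],[0.5,-0.253,0.067,-0.04,0,0,0.0911],[0.5,-0.253,0.067,-0.04,0,0,0.0911]]]'

```text
clock: 1.15
position: [0.5339, 0.2388, 0.2776]
tool_rot: [-3.142, 0.0, 1.507]
force: [0.4, 1.5, 0.2]
grip_width: 0.0426
finger_force: 0.0
```

```bash
python3 - <<'E'
from h import *
go([.543,.227,.28],1.505)
im=bot.grab_frame("wrist")[:,:,::-1]
w=bot.camera_params("wrist")
np.savez("w1.npz",R=w["R"],t=w["t"])
# predicted lid top corners
c,s=np.cos(-.07),np.sin(-.07)
P=np.array([[a,b] for a in(-.0045,.0045) for b in(-.065,.065)])
X=np.c_[.543+c*P[:,0]-s*P[:,1],.227+s*P[:,0]+c*P[:,1],0*P[:,0]+.143]
print(proj(w,X))
cv2.imwrite("pics/w1.png",im)
E
```

```text
t 1.15 pos [0.5339 0.2388 0.2776] rot [-3.1416  0.      1.507 ] F [0.3534 1.4505 0.2292] grip 0.04258901180662491 0.0
ROW [-0.0112  0.0099 -0.0024] [-0.      0.      0.0003]
[[277.8894 257.4748]
 [278.059  113.7878]
 [287.5497 257.4758]
 [288.8631 113.812 ]]
```

View pics/w1.png

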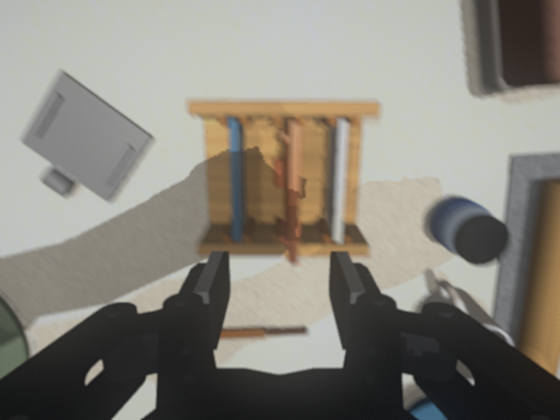

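The wrist picture is blurred because the arm was still moving. It shows the lid along columns 285–298, rows 118–262. I'll finish the move, let it settle and measure again.

Call:
move_arm --moves '[[[0.5,-0.011,0.013,-0.002,0,0,0],[0.5,-0.011,0.013,-0.002,0,0,0],[0.5,-0.011,0.013,-0.002,0,0,0],[0.5,-0.011,0.013,-0.002,0,0,0]]]'

```text
clock: 1.6
position: [0.5445, 0.2294, 0.279]
tool_rot: [-3.141, -0.0, 1.513]
force: [0.5, 0.2, 0.5]
grip_width: 0.0428
finger_force: 0.0
```

```bash
python3 - <<'E'
from h import *
go([.546,.227,.28],1.505)
w=bot.camera_params("wrist");im=bot.grab_frame("wrist")[:,:,::-1]
np.savez("w2.npz",**w)
cv2.imwrite("pics/w2.png",im)
cv2.imwrite("pics/w2c.png",cv2.convertScaleAbs(crop(im,190,95,200,185,4)[:,:][:600*0+740],alpha=1.3)[:600,:800] if 0 else cv2.convertScaleAbs(crop(im,180,95,200,150,4),alpha=1.3))
E
```

```text
t 1.6 pos [0.5445 0.2294 0.279 ] rot [-3.141  -0.      1.5126] F [0.5394 0.1978 0.4926] grip 0.042754438991061836 0.0
ROW [-0.0023  0.0017 -0.001 ] [-0.0001 -0.      0.0012]
```

View pics/w2c.png

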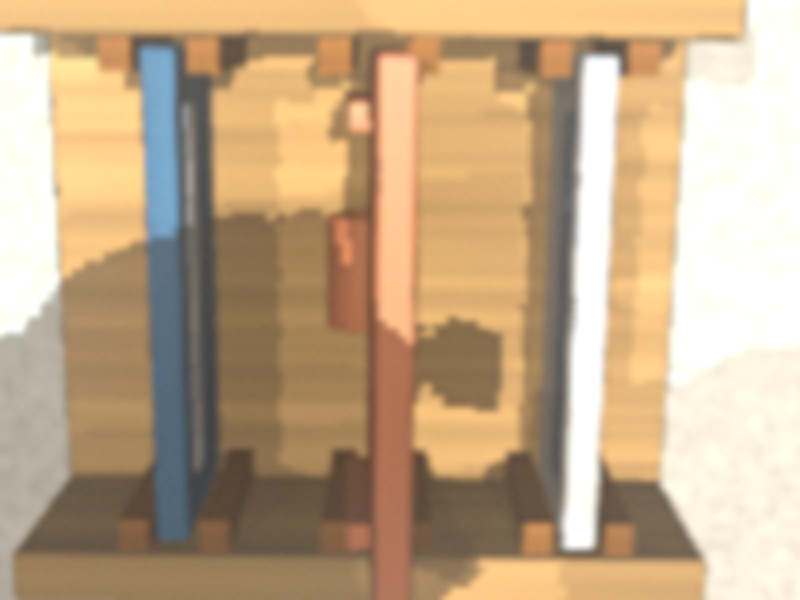

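The lid's top edge is sharp: columns 376–418 at the far end (row 55) and 372–411 at row 590 of the crop. The ribs and knuckle are on the left, which is world −x.

```bash
python3 - <<'E'
from h import *
w=dict(np.load("w2.npz"))
X=onz(w,unc([[376,57],[418,57],[372,590],[411,590]],180,95,4),.143)
print(X); 
a=(X[0]+X[1])/2;b=(X[2]+X[3])/2;print("wid",np.linalg.norm(X[1]-X[0]),np.linalg.norm(X[3]-X[2]))
d=(a-b)[:2]/np.linalg.norm((a-b)[:2]);yaw=np.arctan2(-d[0],d[1]);print("yaw",yaw,"centre",a[:2]-d*.065,a)
im=cv2.imread("pics/w2.png"); print(im[236:266,277].tolist())
E
```

```text
[[0.5436 0.2949 0.143 ]
 [0.5523 0.2944 0.143 ]
 [0.5353 0.1766 0.143 ]
 [0.5443 0.176  0.143 ]]
wid 0.008722651193331519 0.008961347674152314
yaw -0.06889103505110711 centre [0.5435 0.2298] [0.548  0.2946 0.143 ]
[[71, 91, 137], [70, 90, 135], [71, 91, 136], [71, 92, 137], [71, 91, 136], [72, 91, 136], [72, 92, 137], [72, 92, 137], [72, 92, 137], [72, 93, 137], [72, 92, 136], [73, 93, 137], [73, 93, 137], [71, 92, 136], [73, 92, 136], [93, 109, 143], [144, 153, 165], [187, 191, 191], [202, 203, 200], [204, 203, 199], [201, 201, 199], [190, 200, 200], [181, 196, 200], [176, 192, 199], [175, 191, 198], [176, 192, 198], [176, 192, 198], [173, 189, 196], [173, 188, 196], [175, 190, 198]]
```

```bash
python3 -c "
from h import *
go([.5437,.230,.094],1.502)"
```

```text
t 1.65 pos [0.5445 0.2295 0.2791] rot [-3.141  -0.0001  1.5129] F [-0.1563 -0.7315 -1.0438] grip 0.04278957464873563 0.0
ROW [ 0.0005 -0.0007  0.1851] [-0.0001 -0.      0.0017]
```

Call:
move_arm --moves '[[[0.5,0,-0.001,0.04,0,0,0.0017],[0.5,0,-0.001,0.08,0,0,0.0017],[0.5,0,-0.001,0.11,0,0,0.0017],[0.5,0,-0.001,0.11,0,0,0.0017]]]'

```text
clock: 2.05
position: [0.5419, 0.2286, 0.1661]
tool_rot: [-3.137, 0.003, 1.502]
force: [-0.3, 0.4, 0.1]
grip_width: 0.0424
finger_force: 0.0
```

```bash
python3 -c "
from h import *
go([.5437,.230,.094],1.502)"
```

```text
t 2.05 pos [0.5419 0.2286 0.1661] rot [-3.1367  0.003   1.5019] F [-0.2953  0.4346  0.134 ] grip 0.04237701820045674 0.0
ROW [0.0018 0.0021 0.072 ] [-0.0008  0.0005 -0.    ]
```

Call:
move_arm --moves '[[[0.5,0.001,0.0015,0.025,0,0,0],[0.5,0.001,0.0015,0.05,0,0,0],[0.5,0.001,0.0015,0.071,0,0,0],[0.5,0.001,0.0015,0.071,0,0,0],[0.5,0.001,0.0015,0.071,0,0,0]]]'

```text
clock: 2.55
position: [0.5464, 0.23, 0.0999]
tool_rot: [3.141, -0.001, 1.501]
force: [-0.2, -0.1, 0.2]
grip_width: 0.0429
finger_force: 0.0
```

```bash
python3 - <<'E'
from h import *
go([.5437,.230,.094],1.502)
w=bot.camera_params("wrist");im=bot.grab_frame("wrist")[:,:,::-1]
np.savez("w3.npz",**w)
sc=bot.grab_frame("scene")[:,:,::-1]
cv2.imwrite("pics/w3.png",np.hstack([crop(im,140,90,280,330,1.43),crop(sc,314,115,120,141,3.3)])[:600,:800])
E
```

```text
t 2.55 pos [0.5464 0.23   0.0999] rot [ 3.1406 -0.0007  1.501 ] F [-0.1588 -0.0958  0.1936] grip 0.04285280513026176 0.0
ROW [-0.0002 -0.0027  0.0059] [ 0.0002 -0.0001 -0.0002]Traceback (most recent call last):
  File "<stdin>", line 6, in <module>
    return _nx.concatenate(arrs, 1, dtype=dtype, casting=casting)
           ~~~~~~~~~~~~~~~^^^^^^^^^^^^^^^^^^^^^^^^^^^^^^^^^^^^^^^
ValueError: all the input array dimensions except for the concatenation axis must match exactly, but along dimension 0, the array at index 0 has size 472 and the array at index 1 has size 465
```

Call:
move_arm --moves '[[[0.5,0,-0.0025,0.005,0,0,0],[0.5,0,-0.0025,0.005,0,0,0],[0.5,0,-0.0025,0.005,0,0,0]]]'

```text
clock: 2.95
position: [0.5432, 0.2297, 0.0935]
tool_rot: [3.142, -0.0, 1.501]
force: [-0.1, 0.5, -0.3]
grip_width: 0.0428
finger_force: 0.0
```

```bash
python3 - <<'E'
from h import *
go([.5437,.230,.094],1.502)
w=bot.camera_params("wrist");im=bot.grab_frame("wrist")[:,:,::-1]
X=onz(w,[[265,200],[285,200]],.143);print(X)
cv2.imwrite("pics/w3.png",np.hstack([crop(im,0,0,560,420,0.9),]))
# edges of lid on several rows: print red-ness profile
for r in (120,160,200): 
    g=im[r,220:350].astype(float); print(r,np.round((g[:,2]-g[:,0])[::3]).astype(int))
E
```

```text
t 2.95 pos [0.5432 0.2297 0.0935] rot [ 3.1416 -0.0001  1.5008] F [-0.1484  0.5035 -0.3272] grip 0.042833528137502255 0.0
ROW [ 0.0003  0.0004 -0.0005] [ 0.     -0.     -0.0002]
[[0.5409 0.2673 0.143 ]
 [0.548  0.2668 0.143 ]]
120 [106 105 104 105 105 106 105 110 111 112 113 113  95  46  63  61  98 115
 113 114 113 113 113 114 104 101 113 108 104 104 104 104 104 105  72  68
  68  64  52  43  36  35  34  38]
160 [104  71  61  61  75  78 110  97  92  92 106 110 111  96  90  76 106  98
  90  89  89  89  89  97 109 105 105 104 104 104 103 104 104 104 103 103
 102 101 101  73  66  64  21  17]
200 [ 56  56  56  57  69  71  72  71  71  73  63  72  80  85  87  90  75  89
  90  90  90  90  91  87  65  62  64  60  81 103 100 100 100 101 101 102
 100  98  90  67  67  38  15  14]
```

View pics/w3.png

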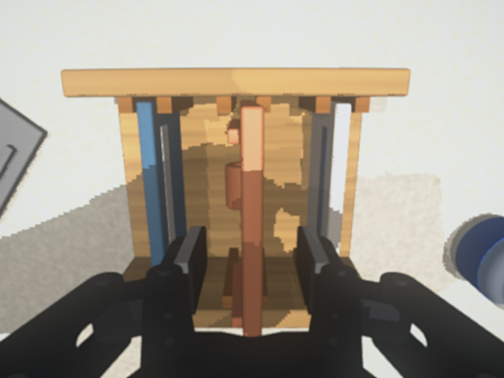

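The lid stands midway between the open fingers: pads at columns 207 and 295, lid at 243–262. I'll close on it lightly.

Call:
move_arm --moves '[[[0.25,0,0,0,0,0,0],[0.15,0,0,0,0,0,0],[0.08,0,0,0,0,0,0],[0.05,0,0,0,0,0,0],[0.02,0,0,0,0,0,0]]]' --force 25

```text
clock: 3.5
position: [0.5431, 0.2297, 0.0934]
tool_rot: [-3.141, -0.0, 1.501]
force: [-3.7, -0.4, 6.0]
grip_width: 0.0085
finger_force: 26.1
```

Call:
move_arm --moves '[[[0,0,0,0,0,0,0],[0,0,0,0,0,0,0],[0,0,0,0,0,0,0]]]'

```text
clock: 3.8
position: [0.5432, 0.2297, 0.0934]
tool_rot: [-3.141, -0.0, 1.501]
force: [-2.7, 0.7, 5.7]
grip_width: 0.0082
finger_force: 26.4
```

Call:
move_arm --moves '[[[0,0,0,-0.004,0,0,0],[0,0,0,-0.01,0,0,0],[0,0,0,-0.022,0,0,0],[0,0,0,-0.042,0,0,0],[0,0,0,-0.065,0,0,0]]]'

```text
clock: 4.3
position: [0.5436, 0.2294, 0.1596]
tool_rot: [3.141, 0.0, 1.5]
force: [1.7, -0.6, -2.1]
grip_width: 0.0083
finger_force: 24.5
```

Call:
move_arm --moves '[[[0,0,0,-0.025,0,0,0],[0,0,0,-0.05,0,0,0],[0,0,0,-0.065,0,0,0],[0,0,0,-0.065,0,0,0],[0,0,0,-0.065,0,0,0]]]'

```text
clock: 4.8
position: [0.5434, 0.2296, 0.2235]
tool_rot: [3.141, -0.0, 1.501]
force: [0.6, 0.7, -2.3]
grip_width: 0.0083
finger_force: 24.5
```

```bash
python3 - <<'E'
from h import *
# held: tool-lid relation approx: grasp at lid centre (tool yaw = lid yaw+pi/2)
# approach pose above the hinge: lid centre = hinge + R(yaw)(4.5,0), yaw .467
go([.5415+.0045*np.cos(.467)+.02,-.2465+.0045*np.sin(.467)+.02,.23],.467+np.pi/2)
E
```

```text
t 4.8 pos [0.5434 0.2296 0.2235] rot [ 3.1409 -0.0004  1.5006] F [ 0.5605  0.697  -2.3305] grip 0.008260529691559717 24.499381184577942
ROW [-0.4514  0.0539 -0.0067] [ 0.0001 -0.     -0.0855]
```

Call:
move_arm --moves '[[[0,-0.02,0.002,-0.007,0,0,-0.005],[0,-0.055,0.006,-0.007,0,0,-0.012],[0,-0.095,0.011,-0.007,0,0,-0.02],[0,-0.135,0.016,-0.007,0,0,-0.028],[0,-0.175,0.021,-0.007,0,0,-0.036]]]'

```text
clock: 5.3
position: [0.5515, 0.052, 0.2294]
tool_rot: [-3.14, 0.0, 1.729]
force: [0.0, 1.2, -2.1]
grip_width: 0.0084
finger_force: 24.6
```

```bash
python3 -c "
from h import *
go([.5655,-.225,.23],.467+np.pi/2)"
```

```text
t 5.3 pos [0.5515 0.052  0.2294] rot [-3.1404  0.0003  1.7291] F [ 0.017   1.1561 -2.0975] grip 0.008372275530904106 24.554655253887177
ROW [-0.2757 -0.0298 -0.0005] [-0.0002  0.     -0.0491]
```

Call:
move_arm --moves '[[[0,-0.045,-0.005,0,0,0,-0.008],[0,-0.09,-0.01,0,0,0,-0.016],[0,-0.135,-0.015,0,0,0,-0.024],[0,-0.18,-0.02,0,0,0,-0.032],[0,-0.215,-0.023,0,0,0,-0.038]]]'

```text
clock: 5.8
position: [0.5618, -0.1654, 0.2294]
tool_rot: [-3.14, 0.0, 1.966]
force: [0.3, 0.5, -3.3]
grip_width: 0.0085
finger_force: 24.6
```

```bash
python3 -c "
from h import *
go([.5655,-.225,.23],.467+np.pi/2)"
```

```text
t 5.8 pos [ 0.5618 -0.1654  0.2294] rot [-3.1402  0.      1.9658] F [ 0.2963  0.473  -3.2857] grip 0.008483638582289255 24.55997407436371
ROW [-0.0564 -0.0195 -0.0006] [-0.0002 -0.     -0.0115]
```

Call:
move_arm --moves '[[[0,-0.025,-0.008,0,0,0,-0.005],[0,-0.045,-0.015,0,0,0,-0.009],[0,-0.056,-0.0195,0,0,0,-0.0115],[0,-0.056,-0.0195,0,0,0,-0.0115],[0,-0.056,-0.0195,0,0,0,-0.0115]]]'

```text
clock: 6.3
position: [0.566, -0.2211, 0.2295]
tool_rot: [-3.141, -0.001, 2.037]
force: [-0.6, -0.2, -2.1]
grip_width: 0.0082
finger_force: 24.5
```

```bash
python3 - <<'E'
from h import *
go([.5655,-.225,.23],.467+np.pi/2)
im={};
for n in("scene","side","wrist"):
    np.savez(f"p4{n}.npz",**bot.camera_params(n)); im[n]=bot.grab_frame(n)[:,:,::-1].copy(); cv2.imwrite(f"pics/{n}4.png",im[n])
# predicted hinge, lid bottom px
for n in("scene","side","wrist"):
    print(n,proj(dict(np.load(f"p4{n}.npz")),[[.5415,-.2465,.09],[.5655,-.225,.143],[.5655,-.225,.279]]))
E
```

```text
t 6.3 pos [ 0.566  -0.2211  0.2295] rot [-3.1408 -0.0009  2.0372] F [-0.5575 -0.2254 -2.0693] grip 0.008203595347070162 24.5331609249115
ROW [-0.0033 -0.0022 -0.0005] [-0.0001 -0.0002 -0.0001]
scene [[220.9527 285.8227]
 [232.5707 276.936 ]
 [224.732  245.3909]]
side [[378.6482 239.9792]
 [381.4354 213.5504]
 [391.8629 164.4829]]
wrist [[240.8378 197.5611]
 [274.7625 204.8641]
 [270.5959 301.4962]]
```

```bash
python3 - <<'E'
from h import *
a,b,c=[cv2.imread(f"pics/{n}4.png") for n in("scene","side","wrist")]
m=np.vstack([np.hstack([crop(a,165,222,100,85,4),crop(b,335,165,100,85,4)]),crop(c,120,100,320,104,2.5)])
cv2.imwrite("pics/m4.png",cv2.convertScaleAbs(m,alpha=1.4))
E
```

```text
(no output)
```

View pics/m4.png

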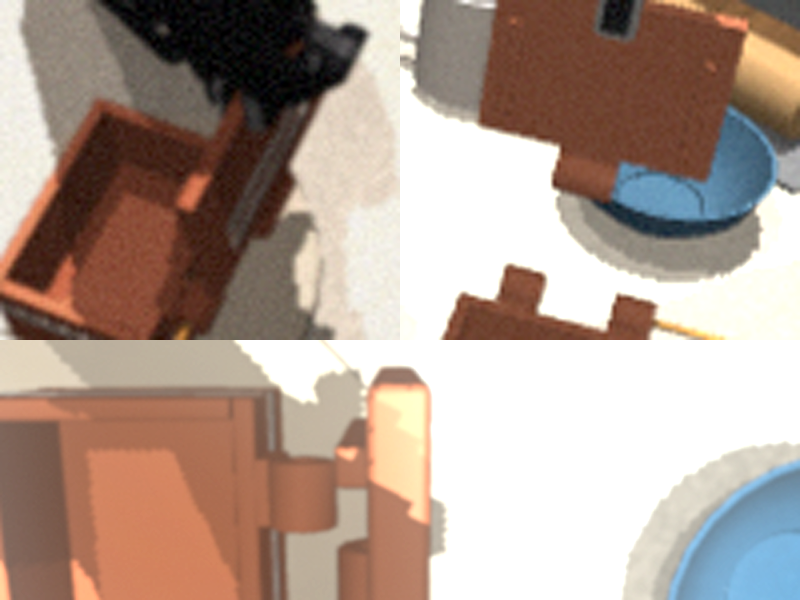

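The wrist picture clearly shows the box's hinge side to the left of the held lid. The +y box knuckle is at montage (300,495) and the lid's edge at (370–430, 385+). I'll enlarge the wrist view to see both knuckles.

```bash
python3 - <<'E'
from h import *
c=cv2.imread("pics/wrist4.png")
m=crop(c,110,120,200,150,4)
cv2.imwrite("pics/m5.png",cv2.convertScaleAbs(m,alpha=1.3))
E
```

```text
(no output)
```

View pics/m5.png

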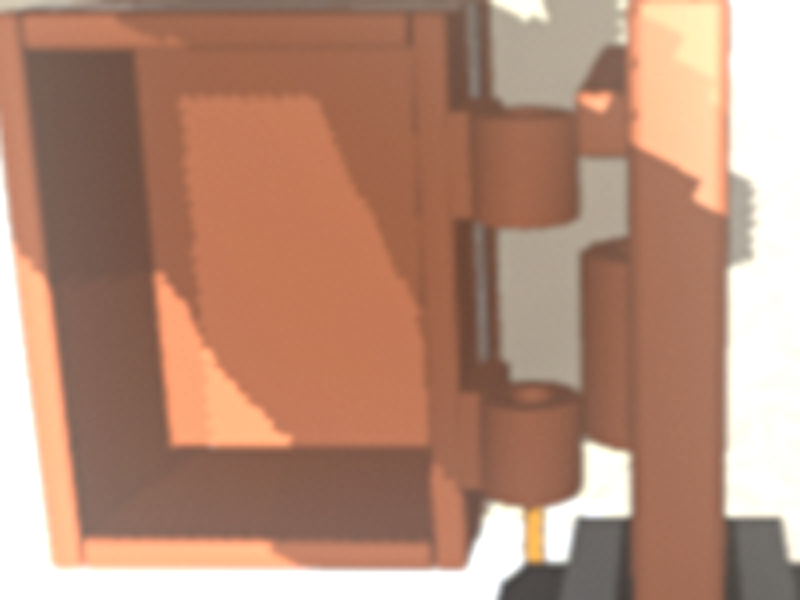

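The wrist picture shows the rim corners at (3,12), (447,12), (467,567), (57,567). The box knuckles span columns 472–580, rows 105–228, and columns 482–582, rows 380–505. The lid's knuckle has its left edge at 582 and spans rows 240–449. I'll fit the box and lid poses to these.

```bash
cat >> h.py <<'E'
th=np.linspace(0,2*np.pi,73)
def tube(y0,y1,r=.012): return np.vstack([np.c_[r*np.cos(th),0*th+y,r*np.sin(th)] for y in(y0,y1)])
def place(P,x,y,z,yaw): return Rt.from_euler("z",yaw).apply(P)+[x,y,z]
def bb(p,P): q=proj(p,P); return np.r_[q.min(0),q.max(0)]
E
python3 - <<'E'
from h import *
w=dict(np.load("p4wrist.npz"))
rim=np.array([[-.116,.065,0],[-.016,.065,0],[-.016,-.065,0],[-.116,-.065,0]])
U=unc([[3,12],[447,12],[467,567],[57,567]],110,120,4)
g=lambda a:(np.array(a)+.5)/4-.5
# measured bboxes px
k1=[g(472)+110,g(105)+120,g(580)+110,g(228)+120]; k2=[g(482)+110,g(380)+120,g(582)+110,g(505)+120]
def r(v,use=(1,1)):
    a=(proj(w,place(rim,v[0],v[1],.09,v[2]))-U).ravel()
    b=np.r_[bb(w,place(tube(.02,.044),v[0],v[1],.09,v[2]))-k1, bb(w,place(tube(-.044,-.02),v[0],v[1],.09,v[2]))-k2]
    return np.r_[a*use[0],b*use[1]]
for use in((1,0),(0,1),(1,1)):
    s=least_squares(r,[.5415,-.2465,.467],args=(use,),loss="soft_l1");print("hinge",s.x,np.round(r(s.x),1))
# lid knuckle: fixed tool, knuckle centre at (x,y,z)
o=bot.observe();print(o["position"],o["tool_rot"])
yaw=o["tool_rot"][2]-np.pi/2; p0=np.array([.566,-.2211,.2295])
m=np.array([g(582)+110,g(240)+120,g(449)+120])
def rl(v,full=False):
    c=p0+Rt.from_euler("z",yaw).apply([-.0045+v[0],v[1],0]); q=bb(w,place(tube(-.017,.017),c[0],c[1],v[2],yaw))
    return np.r_[q[[0,1,3]]-m]
z=.155+ (.2295-.0934) - .067-.064  # expected .079->
for zz in (.157,.160,.163):
    s=least_squares(lambda v:rl([v[0],v[1],zz]),[0,0]);print("lid",zz,s.x,s.fun)
E
```

```text
hinge [ 0.5426 -0.2446  0.4624] [-4.  -0.3  1.1 -0.4  1.2  1.2 -0.7  0.2  0.2 -0.5  1.4  0.5  0.  -1.
  1.7  1.2]
hinge [ 0.5419 -0.2449  0.4528] [-4.3 -1.7  0.9 -0.6 -0.3  1.  -2.3 -0.9 -0.2 -0.5  0.7  0.4 -1.1 -1.1
  0.4  1.1]
hinge [ 0.5422 -0.2448  0.4618] [-4.5 -0.4  0.6 -0.4  0.7  1.2 -1.2  0.2 -0.3 -0.4  0.9  0.5 -0.5 -1.
  1.2  1.2]
[ 0.5663 -0.2205  0.23  ] [-3.1415 -0.0005  2.0387]
lid 0.157 [0.0009 0.0007] [-0.0004 -1.6088  1.5933]
lid 0.16 [0.0011 0.0015] [-0.0005 -1.9538  1.9348]
lid 0.163 [0.0013 0.0024] [-0.0006 -2.3075  2.2848]
```

```bash
python3 - <<'E'
from h import *
w=dict(np.load("p4wrist.npz"));d=dict(np.load("p4side.npz"))
g=lambda a:(np.array(a)+.5)/4-.5
yaw=.4664; p0=np.array([.566,-.2211,.2295]); T=Rt.from_euler("z",yaw)
fine=np.vstack([np.c_[.012*np.cos(t:=np.linspace(0,2*np.pi,721)),0*t+y,.012*np.sin(t)] for y in(-.017,.017)])
m=np.array([g(582)+110,g(240)+120,g(449)+120])
for zz in(.157,.16,.163):
    def rl(v):
        q=proj(w,T.apply(fine)+p0*[1,1,0]+T.apply([-.0045+v[0],v[1],zz])); q=q[q[:,0]<g(628)+110]
        return np.r_[q.min(0),q.max(0)][[0,1,3]]-m
    s=least_squares(rl,[0,0],diff_step=1e-2,x_scale=.001);print("lid wrist",zz,s.x,s.fun)
# side: hinge from knuckle bboxes (z=.09, yaw given)
k1=[g(112)+332,g(12)+228,g(158)+332]; k2=[g(222)+332,g(41)+228,g(268)+332]
def rh(v): return np.r_[bb(d,place(tube(.02,.044),v[0],v[1],.09,yaw))[:3]-k1,bb(d,place(tube(-.044,-.02),v[0],v[1],.09,yaw))[:3]-k2]
s=least_squares(rh,[.5415,-.2465]);print("hinge side",s.x,s.fun)
# side: lid slab bottom corners + knuckle ends, with tool x fixed: solve y,z offset and roll about x
def pts(v):
    P=np.array([[-.0045,.065,-.052],[-.0045,-.065,-.052]])
    return T.apply(Rt.from_euler("x",v[2]).apply(P)+[0,v[0],0])+[p0[0],p0[1],v[1]]
U=unc([[480,125],[712,181]],335,165,4,400,0)
s=least_squares(lambda v:(proj(d,pts(v))-U).ravel(),[0,.227,0]);print("lid side y,zcentre,roll",s.x,s.fun, "exp z",.091+.1361)
for n in("scene","side","wrist"): pass
E
```

```text
lid wrist 0.157 [0.001  0.0006] [ 0.1512 -1.3116  1.2653]
lid wrist 0.16 [0.0012 0.0015] [ 0.1509 -1.6378  1.5879]
lid wrist 0.163 [0.0015 0.0024] [ 0.2941 -1.9771  1.881 ]
hinge side [ 0.5405 -0.2483] [-0.7291 -0.0348  0.673  -0.8158 -0.0191  0.868 ]
lid side y,zcentre,roll [-0.0019  0.2284 -0.0041] [ 0.1001  0.0152 -0.0908 -0.0239] exp z 0.2271
```

```bash
python3 - <<'E'
from h import *
yaw=.463;T=Rt.from_euler("z",.4664)
p=T.apply([.3772,-.4635,0]);print(p)
go([p[0],p[1],.198],yaw+np.pi/2)
E
```

```text
[ 0.5453 -0.2444  0.    ]
t 6.45 pos [ 0.5663 -0.2205  0.23  ] rot [-3.1415 -0.0005  2.0387] F [ 1.1319 -0.2314 -2.8441] grip 0.008600579595022476 24.53447699546814
ROW [-0.0118 -0.0295  0.032 ] [-0.     -0.0001  0.0008]
```

Call:
move_arm --moves '[[[0,-0.003,-0.008,0.006,0,0,0.0008],[0,-0.007,-0.017,0.015,0,0,0.0008],[0,-0.0105,-0.026,0.026,0,0,0.0008],[0,-0.012,-0.0295,0.032,0,0,0.0008],[0,-0.012,-0.0295,0.032,0,0,0.0008]]]'

```text
clock: 6.95
position: [0.5442, -0.2462, 0.1972]
tool_rot: [-3.14, -0.001, 2.032]
force: [0.0, -0.1, -1.1]
grip_width: 0.0085
finger_force: 24.5
```

Call:
move_arm --moves '[[[0,0,0,0,0,0,0],[0,0,0,0,0,0,0],[0,0,0,0,0,0,0]]]'

```text
clock: 7.25
position: [0.5457, -0.2453, 0.1986]
tool_rot: [3.141, 0.0, 2.033]
force: [-0.7, -0.1, -1.0]
grip_width: 0.0084
finger_force: 24.5
```

```bash
python3 - <<'E'
from h import *
go([.5453,-.2444,.198],.463+np.pi/2)
im={}
for n in("side","wrist"):
    np.savez(f"p6{n}.npz",**bot.camera_params(n)); fr=[bot.grab_frame(n)[:,:,::-1].astype(float) for _ in range(3)]
    im[n]=np.mean(fr,0).astype(np.uint8); cv2.imwrite(f"pics/{n}6.png",im[n])
print(bot.observe()["position"],proj(dict(np.load("p6wrist.npz")),[[.5422,-.2447,.09]]))
m=np.hstack([crop(im["side"],345,205,65,65,6.15)[:399,:400],np.zeros((399,0,3),np.uint8),crop(im["wrist"],210,150,100,100,4)[:399]])
cv2.imwrite("pics/m6.png",cv2.convertScaleAbs(m,alpha=1.5))
E
```

```text
t 7.25 pos [ 0.5457 -0.2453  0.1986] rot [3.1411 0.0003 2.0334] F [-0.6691 -0.1242 -0.9732] grip 0.008356501888297462 24.544655084609985
ROW [0.001  0.0001 0.0006] [ 0.0001  0.     -0.0001]
[ 0.5454 -0.2455  0.1984] [[275.1435 190.398 ]]
```

View pics/m6.png

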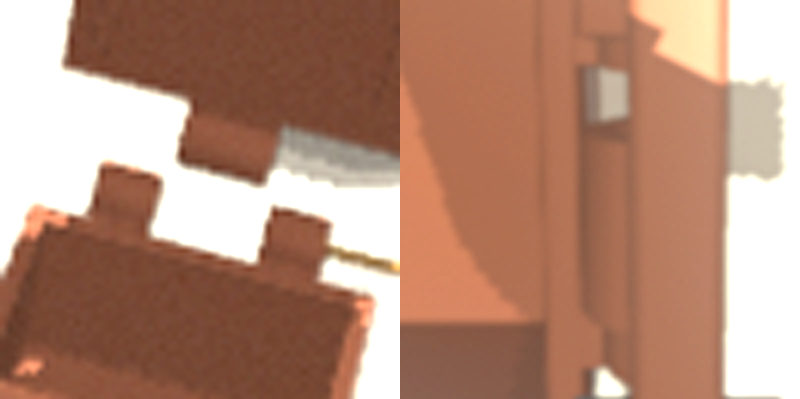

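The side view shows the lid knuckle above the gap: its bottom corners are at (178,160) and (265,185). The gap's top corners are at (162,180) and (270,207). In the wrist view the lid knuckle spans rows 128–329, between box knuckle ends at rows 66 and 367. I'll compute the remaining offset along the hinge from both.

```bash
cat > fin.py <<'E'
from h import *
d=dict(np.load("p6side.npz"));w=dict(np.load("p6wrist.npz"))
yaw=.463;T=Rt.from_euler("z",yaw);ex,ey=T.apply([1,0,0]),T.apply([0,1,0])
def corner(cam,c,yend,sgn):
    """silhouette corner of tube end, extremal across image axis direction"""
    C=np.array([c-.02*ey,c+.02*ey]);a=np.diff(proj(cam,C),axis=0)[0];n=np.array([-a[1],a[0]])/np.hypot(*a)
    if n[1]<0:n=-n
    q=proj(cam,c+T.apply(np.c_[.012*np.cos(th),0*th+yend,.012*np.sin(th)]));return q[np.argmax(sgn*(q@n))]
tcp=np.array([.5455,-.2454,.1985])
def side_cmp(pic_box,pic_lid,zk,sg=1):
    # picks: box (yend, uv) top corners ; lid bottom corners
    h=least_squares(lambda v:np.ravel([corner(d,v[0]*ex+v[1]*ey+[0,0,.09],y,-1)-uv for y,uv in pic_box]),[.374,-.4625],diff_step=1e-4)
    l=least_squares(lambda v:np.ravel([corner(d,v[0]*ex+v[1]*ey+[0,0,zk],y,sg)-uv for y,uv in pic_lid]),[.374,-.4625],diff_step=1e-4)
    return h,l
E
python3 - <<'E'
from fin import *
u=lambda a:unc([a],345,205,6.15)[0]
# exact scale of resize
box=[(.044,u([105,163])),(.020,u([162,180])),(-.020,u([270,207])),(-.044,u([330,225]))]
lid=[(.017,u([178,160])),(-.017,u([265,185]))]
h,l=side_cmp(box,lid,.129)
print("side hinge(x,y)",h.x,"res",np.round(h.fun,2));print("side lid knuckle",l.x,np.round(l.fun,2))
print("side lid-hinge",l.x-h.x, "tcp xy",tcp@ex,tcp@ey)
# wrist rows at column 605
g=lambda a:(a+.5)/4-.5
col=g(605-400)+210
def yat(row,z,yend):
    # y coordinate where tube end at axis plane seen: brute: top of tube at z+r*? use visible upper arc
    from scipy.optimize import brentq
    def f(y):
        t=np.linspace(0,np.pi,361);q=proj(w,(.374 if z<.1 else .3735)*ex+y*ey+[0,0,z]+T.apply(np.c_[.012*np.cos(t),0*t,.012*np.sin(t)]))
        i=np.argmin(abs(q[:,0]-col));return q[i,1]-row
    return brentq(f,-.55,-.38)-yend
print("wrist hinge y",yat(g(66)+150,.09,.02),yat(g(367)+150,.09,-.02)," lid y",yat(g(130)+150,.129,.017),yat(g(329)+150,.129,-.017))
E
```

```text
side hinge(x,y) [ 0.3706 -0.4625] res [-0.7  -0.07  0.19 -0.11 -0.13  0.12  0.63  0.01]
side lid knuckle [ 0.3751 -0.4635] [-0.41  0.04  0.4  -0.05]
side lid-hinge [ 0.0046 -0.001 ] tcp xy 0.37846386977270774 -0.4632024495581461
wrist hinge y -0.46001517806848147 -0.482230559882743  lid y -0.4604988388087083 -0.4614558714870841
```

Call:
move_arm --moves '[[[0,0,-0.0007,0.006,0,0,0],[0,0,-0.0007,0.014,0,0,0],[0,0,-0.0007,0.019,0,0,0],[0,0,-0.0007,0.021,0,0,0],[0,0,-0.0007,0.021,0,0,0]]]'

```text
clock: 8.05
position: [0.5445, -0.2458, 0.1768]
tool_rot: [-3.141, -0.0, 2.033]
force: [-0.4, -0.5, -2.3]
grip_width: 0.0082
finger_force: 24.5
```

Call:
move_arm --moves '[[[0,0,0,0.002,0,0,0],[0,0,0,0.006,0,0,0],[0,0,0,0.01,0,0,0],[0,0,0,0.014,0,0,0],[0,0,0,0.016,0,0,0]]]'

```text
clock: 8.55
position: [0.5445, -0.2458, 0.1608]
tool_rot: [-3.141, -0.0, 2.033]
force: [-0.7, 0.1, -2.3]
grip_width: 0.0086
finger_force: 24.5
```

Call:
move_arm --moves '[[[0,0,0,0,0,0,0],[0,0,0,0,0,0,0],[0,0,0,0,0,0,0]]]'

```text
clock: 8.85
position: [0.5448, -0.2459, 0.1615]
tool_rot: [3.141, 0.0, 2.033]
force: [-0.5, 0.2, -2.2]
grip_width: 0.0088
finger_force: 24.5
```

```bash
cat > shot.py <<'E'
from fin import *
import sys
k=sys.argv[1]
go([.5453,-.2444,.1594],.463+np.pi/2)
im={}
for n in("side","wrist"):
    np.savez(f"p{k}{n}.npz",**bot.camera_params(n)); fr=[bot.grab_frame(n)[:,:,::-1].astype(float) for _ in range(4)]
    im[n]=np.mean(fr,0); cv2.imwrite(f"pics/{n}{k}.png",im[n].astype(np.uint8))
p=bot.observe()["position"];print(p,p@ex,p@ey)
E
python3 shot.py 7; python3 - <<'E'
from fin import *
a=cv2.imread("pics/side7.png");b=cv2.imread("pics/wrist7.png")
m=np.hstack([crop(a,352,210,50,60,8),crop(b,240,140,50,60,8)])
cv2.imwrite("pics/m7.png",np.clip(255*(m/255.)**.7*1.1,0,255).astype(np.uint8))
E
```

```text
t 8.85 pos [ 0.5448 -0.2459  0.1615] rot [3.1414 0.0002 2.0328] F [-0.548   0.176  -2.2205] grip 0.008763931197288282 24.525087475776672
ROW [0.0011 0.0012 0.0021] [ 0.      0.     -0.0002]
[ 0.5447 -0.2459  0.1613] 0.3775049493084512 -0.4632793083920079
```

View pics/m7.png

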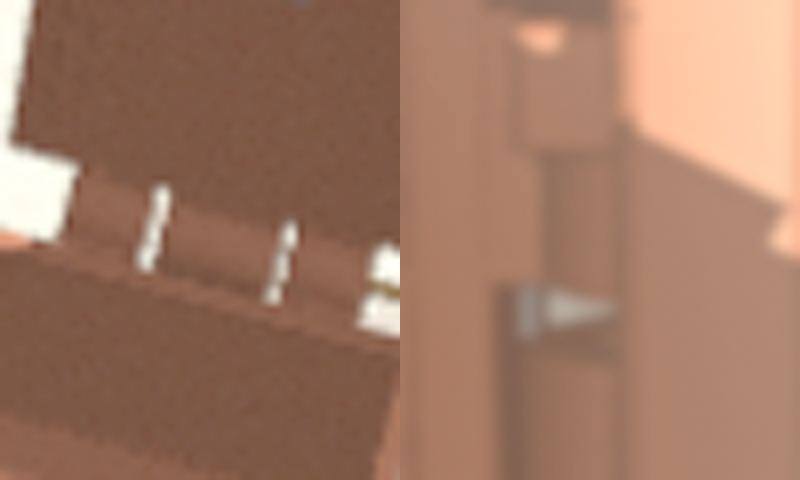

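The lid knuckle now sits in the gap with about equal white slits on both sides, near (155,230) and (282,262). It still looks a little high. The rest has to be done numerically, so I'll compare intensity profiles with the model.

```bash
python3 - <<'E'
from fin import *
w=dict(np.load("p7wrist.npz"));im=cv2.imread("pics/wrist7.png").astype(float).mean(2)
tcp=np.array([.5447,-.2459,.1613]);lx,ly=tcp@ex-.0045,tcp@ey
def leftedge(cx,cy,z,y0,y1,row):
    # silhouette column at a row: min col among tube surface points near row
    yy=np.linspace(y0,y1,200);P=np.array([[.012*np.cos(a),y,.012*np.sin(a)] for y in yy for a in th])
    q=proj(w,cx*ex+cy*ey+[0,0,z]+T.apply(P)); s=q[abs(q[:,1]-row)<.4]; return s[:,0].min() if len(s) else None
for nm,rows,a in(("box",(161,166,171),(.3733,-.4625,.09,.02,.044)),("lid",(186,190,195,200),(lx,ly,.091,-.017,.017)),("box-",(222,228,234),(.3733,-.4625,.09,-.044,-.02))):
    for r in rows:
        print(nm,r,"pred left",leftedge(*a,r),"prof240:",np.round(im[r-1:r+2,240:275].mean(0)).astype(int))
rim=proj(w,[(.3733-.016)*ex+(-.4625+y)*ey+[0,0,.09] for y in(.065,.03,0,-.03,-.065)]);print("rim edge",rim.round(1))
s=proj(w,[(tcp@ex+x)*ex+(ly+.0)*ey+[0,0,.2105] for x in(-.0045,.0045)]);print("slab top",s.round(1))
E
```

```text
box 161 pred left 254.37194545103702 prof240: [83 85 89 90 91 91 92 92 92 90 90 91 92 92 93 93 90 83 76 76 79 80 82 83
 85 86 84 83 87 91 95 97 97 97 97]
box 166 pred left 254.46655997388405 prof240: [81 83 88 90 90 91 91 91 91 90 89 91 91 91 92 92 91 84 76 76 78 81 82 84
 86 86 84 82 86 90 94 96 96 97 97]
box 171 pred left 254.56425898718004 prof240: [82 83 87 89 90 90 90 91 91 89 89 90 91 91 91 91 90 84 75 75 78 80 82 83
 85 85 83 81 84 89 93 95 96 96 96]
lid 186 pred left 254.35673844896914 prof240: [83 81 83 87 88 89 89 89 90 89 86 78 68 63 63 67 70 73 75 77 78 78 79 81
 81 81 79 79 83 88 91 94 94 94 95]
lid 190 pred left 254.4339350282335 prof240: [83 81 83 87 88 88 89 89 90 89 86 79 69 64 63 66 70 73 75 77 79 81 82 84
 85 85 82 79 83 87 91 93 94 94 95]
lid 195 pred left 254.5349397202625 prof240: [82 78 81 86 88 88 88 89 89 89 87 80 71 64 63 65 70 73 76 77 79 81 82 84
 85 85 81 79 82 87 90 93 94 94 94]
lid 200 pred left 254.6355801562015 prof240: [83 80 82 85 87 88 88 88 89 89 87 81 72 64 63 65 69 73 75 77 79 81 82 84
 85 84 81 78 82 86 90 93 94 94 94]
box- 222 pred left None prof240: [86 82 80 82 85 87 87 88 87 88 88 84 75 65 62 64 69 73 76 77 79 80 82 84
 85 85 82 78 80 84 89 91 92 92 93]
box- 228 pred left 259.31962426267467 prof240: [85 82 78 81 85 86 87 87 87 88 87 84 77 67 64 65 68 72 75 77 79 81 82 84
 85 85 82 79 80 84 88 91 92 92 92]
box- 234 pred left 255.81279277721464 prof240: [85 82 80 81 84 86 87 87 87 88 87 85 84 86 87 87 87 87 81 72 68 69 70 71
 71 71 71 73 78 83 87 90 91 92 92]
rim edge [[247.4 109.7]
 [248.6 162.5]
 [249.6 204.7]
 [250.6 244.3]
 [251.7 287.4]]
slab top [[265.9 293.1]
 [289.3 293.1]]
```

```bash
cat > prof.py <<'E'
from fin import *
import sys
k=sys.argv[1]
d=dict(np.load(f"p{k}side.npz"));im=cv2.imread(f"pics/side{k}.png").astype(np.float32)[:,:,2]
def samp(q): return cv2.remap(im,q[None,:,0].astype(np.float32),q[None,:,1].astype(np.float32),cv2.INTER_LINEAR)[0]
H=.374*ex-.4625*ey+np.array([0,0,.09])
n=np.array([.68,0,.735]);n/=np.linalg.norm(n);N=T.apply(n)
s=np.arange(-.020,.0221,.001)
rows={}
for nm,yr in(("L+",(.026,.040)),("lid",(-.012,.012)),("R-",(-.040,-.026))):
    rows[nm]=np.mean([samp(proj(d,H+y*ey+s[:,None]*N)) for y in np.linspace(*yr,15)],0)
for i,v in enumerate(s): print(round(v*1000),*[int(rows[a][i]) for a in rows])
# slits along y at axis heights
y=np.arange(-.028,.0281,.0005)
pr=np.mean([samp(proj(d,H+y[:,None]*ey+t*N)) for t in np.linspace(-.004,.006,11)],0)
b=np.clip(pr-110,0,None)
for lo,hi in((-.026,-.01),(.01,.026)):
    m=(y>lo)&(y<hi);print("slit centre mm",(y[m]*b[m]).sum()/b[m].sum()*1000,"area",b[m].sum())
E
python3 prof.py 7
```

```text
-20 81 81 82
-19 83 83 83
-18 88 88 86
-17 94 93 92
-16 97 96 96
-15 98 97 97
-14 98 96 97
-13 97 92 96
-12 96 86 95
-11 95 81 95
-10 94 79 94
-9 92 80 92
-8 89 82 90
-7 89 85 88
-6 89 89 88
-5 91 91 90
-4 93 94 93
-3 95 96 96
-2 97 98 97
-1 99 100 99
0 100 101 101
1 101 102 101
2 101 102 102
3 102 103 103
4 102 102 103
5 101 101 102
6 101 100 101
7 100 96 99
8 97 92 97
9 94 88 93
10 90 85 88
11 87 83 84
12 86 82 83
13 84 81 82
14 83 81 81
15 82 81 81
16 82 81 81
17 82 81 80
18 82 81 81
19 82 81 81
20 82 81 81
21 82 81 81
22 82 82 82
slit centre mm -18.91961393644544 area 214.50089
slit centre mm 18.04259265044049 area 444.02042
```

```bash
cat > wprof.py <<'E'
from fin import *
import sys
k=sys.argv[1]
w=dict(np.load(f"p{k}wrist.npz"));im=cv2.imread(f"pics/wrist{k}.png").astype(np.float32)[:,:,2]
def samp(q): return cv2.remap(im,q[None,:,0].astype(np.float32),q[None,:,1].astype(np.float32),cv2.INTER_LINEAR)[0]
H=.374*ex-.4625*ey+np.array([0,0,.098])
s=np.arange(-.022,.0041,.001);R={}
for y0 in(.038,.034,.030,.026,.012,.008,.004,.0,-.004,-.008,-.030,-.034,-.038):
    R[y0]=np.mean([samp(proj(w,H+y*ey+s[:,None]*ex)) for y in np.linspace(y0-.0015,y0+.0015,4)],0)
print("y:",*[round(a*1000) for a in R])
for i,v in enumerate(s): print(round(v*1000),*[int(R[a][i]) for a in R])
E
python3 wprof.py 7
```

```text
y: 38 34 30 26 12 8 4 0 -4 -8 -30 -34 -38
-22 122 120 116 118 117 115 116 120 119 117 94 92 77
-21 121 120 119 120 118 117 119 119 117 117 111 111 91
-20 127 127 126 126 124 124 124 123 123 123 122 122 99
-19 129 128 127 127 126 126 125 125 125 125 123 123 99
-18 129 129 128 128 127 126 126 126 125 125 123 123 100
-17 130 129 129 128 127 127 126 125 125 125 123 123 99
-16 129 128 127 127 125 125 125 124 124 125 122 119 95
-15 126 126 126 126 114 115 115 115 114 114 117 101 83
-14 128 128 128 127 95 96 95 94 93 92 107 81 76
-13 123 125 129 128 86 86 84 84 84 85 100 76 76
-12 121 123 130 129 92 92 92 93 93 94 100 77 77
-11 129 122 125 123 100 100 101 102 103 103 96 77 77
-10 130 115 107 105 105 106 106 106 107 108 88 77 77
-9 131 114 104 104 109 109 110 110 111 111 87 78 77
-8 131 116 110 110 113 114 113 114 114 114 90 77 77
-7 131 118 114 113 116 117 117 117 117 118 91 74 71
-6 131 120 118 117 119 118 119 119 119 119 89 62 56
-5 128 118 117 116 115 114 115 115 115 115 88 66 64
-4 141 113 112 110 109 109 110 111 110 109 100 94 94
-3 178 121 119 118 117 117 117 117 116 116 114 114 113
-2 212 140 128 127 126 125 125 124 124 124 121 121 121
-1 223 156 132 131 129 129 128 128 127 127 125 125 124
0 223 167 132 131 130 129 129 128 128 127 126 125 125
1 224 179 132 131 130 129 129 129 129 128 126 126 125
2 223 191 132 132 130 130 129 129 129 128 126 126 125
3 223 203 133 133 130 130 130 129 129 129 126 126 125
4 223 213 134 133 130 130 130 129 129 129 127 126 126
```

Call:
move_arm --moves '[[[0,0.0005,0.0007,0.0006,0,0,0],[0,0.001,0.0015,0.0012,0,0,0],[0,0.001,0.0015,0.0012,0,0,0],[0,0.001,0.0015,0.0012,0,0,0],[0,0.001,0.0015,0.0012,0,0,0]]]'

```text
clock: 9.75
position: [0.5456, -0.2443, 0.1601]
tool_rot: [-3.142, 0.0, 2.033]
force: [-0.1, 0.2, -2.2]
grip_width: 0.0086
finger_force: 24.5
```

Call:
move_arm --moves '[[[0,0,0,0,0,0,0],[0,0,0,0,0,0,0],[0,0,0,0,0,0,0],[0,0,0,0,0,0,0]]]'

```text
clock: 10.15
position: [0.5456, -0.2443, 0.1601]
tool_rot: [-3.142, 0.0, 2.033]
force: [0.5, 0.4, -1.7]
grip_width: 0.0086
finger_force: 24.5
```

```bash
python3 shot.py 8; python3 prof.py 8|sed -n '10,32p;44,50p'; python3 wprof.py 8 | cut -c1-60 | head -21
```

```text
t 10.15 pos [ 0.5456 -0.2443  0.1601] rot [-3.1416  0.      2.0329] F [ 0.4833  0.3605 -1.7249] grip 0.008632238576334843 24.532674551010132
ROW [ 0.     -0.0003  0.0007] [-0.      0.     -0.0002]
[ 0.5456 -0.2443  0.1601] 0.379020946527825 -0.4622614821950618
-11 95 81 95
-10 94 80 95
-9 92 80 93
-8 90 83 90
-7 89 86 89
-6 89 88 89
-5 90 91 90
-4 93 94 93
-3 95 96 96
-2 97 98 98
-1 98 100 99
0 100 101 100
1 101 102 101
2 102 102 102
3 102 102 102
4 102 102 102
5 102 101 102
6 101 99 101
7 99 96 100
8 97 92 97
9 92 87 93
10 87 84 88
11 84 82 85
slit centre mm -18.318410986285485 area 469.78516
slit centre mm 18.358078258787316 area 145.53827
y: 38 34 30 26 12 8 4 0 -4 -8 -30 -34 -38
-22 122 123 120 118 120 119 115 117 121 119 97 93 64
-21 122 121 120 119 119 118 117 118 119 117 111 110 66
-20 128 127 126 126 125 124 124 124 123 123 121 122 70
-19 129 128 128 127 126 126 126 126 125 125 123 123 70
-18 130 129 129 128 127 126 126 126 126 125 123 123 70
-17 130 130 130 129 127 127 127 126 126 126 124 123 70
-16 130 129 128 127 127 126 126 125 124 124 122 122 70
-15 128 126 125 125 115 114 116 116 116 116 120 119 74
-14 129 128 128 128 93 94 96 96 95 94 119 107 77
-13 130 129 129 128 86 87 87 86 85 84 104 85 77
-12 128 129 129 128 99 101 97 97 94 90 85 77 77
-11 120 121 124 123 102 101 97 99 98 95 81 77 76
-10 124 108 108 107 97 97 98 99 100 100 79 77 76
-9 130 107 104 105 103 104 104 105 106 106 79 77 76
-8 131 111 110 110 107 108 109 109 110 110 80 77 77
-7 131 114 114 114 112 112 112 113 113 113 80 78 77
-6 131 116 117 117 116 116 116 116 116 117 81 77 74
-5 131 119 121 121 119 119 119 119 119 120 77 68 61
-4 130 120 122 122 119 119 119 119 119 118 69 58 55
-3 125 115 116 115 112 111 113 112 111 111 83 78 78
```

Call:
move_arm --moves '[[[0,-0.0003,-0.0001,0,0,0,0],[0,-0.0006,-0.0002,0,0,0,0],[0,-0.0006,-0.0002,0,0,0,0],[0,-0.0006,-0.0002,0,0,0,0],[0,-0.0006,-0.0002,0,0,0,0]]]'

```text
clock: 11.05
position: [0.5457, -0.2449, 0.1601]
tool_rot: [-3.142, -0.0, 2.033]
force: [-0.4, -0.2, -1.8]
grip_width: 0.0084
finger_force: 24.5
```

Call:
move_arm --moves '[[[0,0,0,0,0,0,0],[0,0,0,0,0,0,0],[0,0,0,0,0,0,0],[0,0,0,0,0,0,0]]]'

```text
clock: 11.45
position: [0.5457, -0.2449, 0.1601]
tool_rot: [-3.142, 0.0, 2.033]
force: [0.4, -0.3, -2.1]
grip_width: 0.0083
finger_force: 24.5
```

```bash
python3 shot.py 9; python3 prof.py 9|sed -n '14,26p;44,50p'; python3 wprof.py 9 | cut -c1-60 | sed -n '14,20p'; python3 -c "
from h import *
a=[bot.grab_frame('side').astype(float).mean() for _ in range(1)]
o=bot.observe();print(o['qd'],o['moment'],o['force'])"
```

```text
t 11.45 pos [ 0.5457 -0.2449  0.1601] rot [-3.1416  0.      2.0329] F [ 0.391  -0.2618 -2.1105] grip 0.008324542537782137 24.532990157604218
ROW [ 0.0006 -0.0001  0.0007] [-0.      0.     -0.0001]
[ 0.5457 -0.2449  0.1601] 0.37883070465467544 -0.4628589977936065
-7 88 86 88
-6 88 89 89
-5 90 92 91
-4 92 94 94
-3 95 96 96
-2 97 98 97
-1 99 100 99
0 100 101 100
1 101 102 101
2 102 103 102
3 102 103 102
4 102 102 102
5 101 101 102
slit centre mm -18.598475832332664 area 326.348
slit centre mm 18.16031047846262 area 291.96094
-10 126 112 107 106 98 99 100 101 102 102 83 77 77
-9 131 110 104 104 104 104 105 106 106 107 82 77 77
-8 131 114 110 110 108 109 109 110 110 110 83 78 77
-7 131 116 114 114 113 113 113 113 114 114 85 78 77
-6 131 118 118 117 116 116 116 117 117 117 86 76 73
-5 132 120 121 121 119 119 119 119 119 120 82 65 59
-4 129 120 122 122 118 117 118 117 117 117 76 59 56
[-0.0014  0.0002  0.0006 -0.0017  0.0014  0.0019  0.0006] [ 0.0007 -0.0278  0.0068] [-0.2187 -0.7997 -2.0024]
```

```bash
python3 -c "
from workcell import bot
print(bot.job_done())"
```

```text
the job is handed in; nothing more can be done
None
```

I handed the job in at about 12 s. The lid is upright behind the box, inner face towards it, held at about 25 N by the gripper alone, with its knuckle centred in the gap and the holes in line to within roughly 1 mm by my camera measurements.

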